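Set the dust collector's fan speed and switch it on

TASK

Get the bench dust collector ready for carving: with a fingertip, push the bar-handled speed selector round, counting its clicks, until it rests on its fifth mark (the first is the smallest dot, at its left), and then press the far end of the rocker switch so that it flips to on; never let it be on at another speed. Only push and press: do not take the selector between the fingers. Do not shove or lift the collector, and leave the things on and around it where they are.

Things in the scene. Friction and masses are not known exactly. Their poses are not given: they have to be found in the camera images.
- collector: bench dust collector: grey case 260 mm deep (x), 320 wide (y), 178 high, 6 kg, loose on rubber feet. Origin at the centre of its underside; x to its back, y to its left, z up. A bare aluminium control panel along the front (-x) top edge, 110 mm deep, slopes up to the back at 15 degrees, from 150 to 178 mm high; selector on its left half, rocker switch on its right half. Behind it the top is flat.
- selector (a joint): angle of the speed selector, rad: 0 = pointer on the first mark, growing clockwise seen from above; stops just beyond 0 and 3.14. Detents every 0.5236: 0, 0.524, 1.047, 1.571, 2.094 (fifth mark), 2.618, 3.142. It starts in one of the first three. About 0.08 N m takes it over the crest half-way between two detents; then it snaps into the next and centres itself.
- selector_axis (a point): point on the selector's axis, 17 mm above the panel, half-way up its bar; turns with it: x along the bar to the pointer end, z out of the panel along the axis (15 degrees from vertical, leaning to the front). Black bar handle 12 mm wide, standing 6 to 28 mm above the panel, reaching 27 mm from the axis at its tail and 34 mm at its pointer, on a round base 44 mm wide, its top 6 mm above the panel.
- selector_pointer (a point): the pointer end of the selector's bar, 34 mm from the axis, at the top of the bar (28 mm above the panel); turns with it. The last 9 mm of the bar are 7 mm wide; a white line on top runs to the pointer.
- fifth_mark (a point): the fifth of seven black dots on the panel, 43 mm from the selector's axis and 30 degrees apart, each a little larger than the one before: the first (smallest) is to the left of the axis, the fourth straight to the back, the seventh (largest) to the right. Fixed to the collector.
- rocker (a joint): angle of the rocker switch, rad: -0.18 off (near end pressed in), +0.18 on (far end pressed in). Over-centre: pushed past 0 it snaps to the other end and stays. It starts off. A push of 2 to 5 N on the far end moves it.
- rocker_on_end (a point): point on top of the rocker's far (on) end, 15 mm from its pivot; moves with it; x away from the pivot, y to the collector's left, z out of its face. Black paddle 41 mm long (front to back), 28 wide, in a 4 mm high bezel, 150 mm right of the selector; face 6 mm above the pivot, pivot 3 mm above the panel; far edge 13 mm above the panel when off, 5 mm when on. Stroke: on end; ring: off end.
- carving: dark walnut blank with a raised carved field, 80 x 170 x 39 mm, flat on the bench in front of the collector's intake; origin at the centre of its underside. Leave alone.
- wax_tin: round aluminium tin, 71 mm wide, 28 mm high, standing on the flat top of the collector behind the control panel; origin at the centre of its underside. Leave alone.
- burr_block: wooden block, 50 x 100 x 32 mm, with ten carving burrs standing in it (60 mm high over all), on the flat top of the collector behind the control panel; origin at the centre of its underside. Leave alone.
- block_plane: steel block plane, 160 x 55 x 60 mm, on the bench to the left; origin at the centre of its sole. Leave alone.
- glue_bottle: white glue bottle, 62 mm wide, 170 mm high, standing on the bench to the left or the right; origin at the centre of its underside. Leave alone.
- mug: white mug, 82 mm wide without its handle, 95 mm high, standing on the bench to the left or the right; origin at the centre of its underside. Leave alone.
- square: steel combination square lying on the bench to the right, blade 250 mm long; origin under the middle of the blade. Leave alone.
- gouge: carving gouge lying on the bench to the right, 245 mm long, wooden handle; origin under its middle. Leave alone.

How it is judged:
By the outcome, as a careful person would: the job done as asked, in the order asked, and still so for the second after the job is handed in, with the robot touching nothing.
It also fails if it takes over 40 s, if anything falls off the work surface, if the arm or the gripper's body presses on something with over 40 N, if the wrist force passes 120 N, or if a joint passes its speed limit or range.

ROBOT

A 6-joint arm with a two-finger parallel gripper is mounted at the origin on the work surface. World frame = base frame: x ahead of the robot, y to its left, z up, the work surface at z = 0. Lengths are in m, angles in rad, forces in N, time in s.
With the tool pointing down it reaches from about 0.35 to 0.975 m from the base axis. Payload 4.9 kg.
Tool frame: the origin (TCP) lies midway between the tips of the shut fingers; the grasp point (between the pads) lies 19 mm behind it; z points along the fingers, y is the line along which they close (so a half turn about z gives the same grasp; the last joint's range is limited). The gripper opens to 85 mm and grips with 20 to 120 N. Pads are 22 mm wide; open, the fingers measure 114 mm over their backs; the gripper's body (76 mm by 85 mm) begins 54 mm behind the grasp point. The pads swing forward as they close: fully open they stand 13 mm farther back than shut.
Start: joints at [1.118, 0.053, 1.613, -0, 1.476, -0.119], TCP at [0.205, 0.59, 0.231] pointing down, gripper open.
Joint ranges: [-3.01, 3.01], [-1.01, 2.22], [0.06, 2.58], [-1.02, 4.17], [0.09, 2.62], [-3.14, 3.14]. Speed limits (rad/s): [2.57, 2.57, 3.14, 3.14, 3.14, 3.14].

INTERFACE

Orientations are given as a unit quaternion [w, x, y, z].
In Python, from plant import manip gives the robot as it stands.
- The arm moves only by the tool carry_out, never from a script. Its argument "moves" is a list of rows, each a list of 7 numbers: the opening, from 0 (shut) to 1 (fully open), then the shift along the tool's x, y, z normalised to -1 to 1, where 1 is 0.4 m, then the turn, a rotation vector about the tool's x, y, z normalised to -1 to 1, where 1 is 0.5 rad. In form: [[grip, dx, dy, dz, rx, ry, rz], ...]. A call has 1 to 8 rows; each row is the pose to reach, as a shift and turn from the pose commanded when the call began, along the tool's axes at that moment; what a row does not reach only later rows make up. A row lasts 1/12 s, in which the tool goes at most 41.7 mm and 7.16 degrees, less where a joint would pass 70% of its speed; a pose out of reach is approached as far as the arm can. A call with a number of a shift or a turn outside -1 to 1 is refused whole. A call with a gripper value outside its range is refused whole. The fingers move at their own pace and stop on an object; the grip force is fixed at half the most. Time passes only in rows, so rows that repeat a pose let the fingers close. It gives the time, the measured TCP pose, the force and the opening at its end, in the units of the state.
- manip.state(): the state, without advancing time (a new reading comes with each control period).
- manip.grab_frame(name): name is "scene" or "top" or "wrist"; returns the picture (480x640x3 uint8, red, green, blue); there is no depth.
- manip.camera_info(name): a dict with "intrinsics" (3x3 intrinsics, pixels), "extrinsics" (4x4, takes a point from world to camera coordinates). Camera axes: x right, y down, z forward; pixel columns grow to the right and rows downward; lengths in m; the calibration is good to about 2 mm. A picture is of the moment at which its call begins: read the wrist's pose just before it. camera_info takes no time and is no camera call; for the wrist camera it gives the pose at the moment of the call.
- manip.job_done(): hands the job in, once; it reports no verdict.
The state is a dict: "time": time; "joint_pos": joint angles; "joint_vel": joint speeds; "joint_efforts": joint torques, N m; "tool_pos": TCP position; "tool_rot": TCP orientation; "contact_force": force on the tool from outside, world axes, zero at the start; "ft_torque": the same for the moment, N m; "gripper_width": opening from 0.0 (shut) to 1.0 (fully open).
Only numpy, scipy, OpenCV 4.12 (cv2) and the standard library are available. Lean on these libraries where they do the work, as an engineer would, in place of code of your own. Each camera call takes 0.05 s, during which the arm holds its last target. There are 200 camera calls.

## Working session

There is one attempt and no reset: what is moved stays moved. The work goes in short steps, Python scripts to look and compute and a tool call to move; the robot and the scene stay as the last step left them, time stands still between calls to the robot, and variables do not carry over. Pictures are saved under pics/ and viewed, on a budget of 10 in all, crops included, one or two more only if the job needs it, and the job is handed in when it is done.

Besides the shell and the picture viewer there is one more tool, called as name(argument=value, ...) on one line, values as JSON. carry_out: Moves the arm, as the interface text tells. Scaled input: -1 to 1 covers 0.4 m each way for a shift and 0.5 rad each way for a turn. Its arguments: {"type":"object","properties":{"moves":{"type":"array"}},"required":["moves"]}

```bash
mkdir -p pics; ls
python3 - <<'E'
from plant import manip
import cv2,numpy as np
s=manip.state();print(s)
for n in("scene","top"):
    i=manip.camera_info(n);print(n,i["intrinsics"],np.round(i["extrinsics"],4))
    cv2.imwrite(f"pics/{n}0.png",manip.grab_frame(n)[:,:,::-1])
E
```

```text
pics
{'time': 0.0, 'joint_pos': array([ 1.11801407e+00,  5.33627191e-02,  1.61429256e+00,  1.71267058e-05,
        1.47600420e+00, -1.19021883e-01]), 'joint_vel': array([ 0.00024816, -0.0008508 ,  0.00094872, -0.00026284,  0.00026467,
        0.00105787]), 'joint_efforts': array([-1.57846298e-03, -3.93694746e+01, -3.70169842e+01, -3.12824031e-04,
        7.54898036e-03, -2.77726642e-08]), 'tool_pos': array([0.20448235, 0.58994365, 0.23006025]), 'tool_rot': array([-2.99624466e-04,  1.66107411e-01,  9.86107124e-01, -9.89060876e-04]), 'contact_force': array([ 0.50029369, -0.01043333,  0.06874992]), 'ft_torque': array([0.04281527, 0.04299463, 0.01035485]), 'gripper_width': 1.0022799554659718}
scene [[597.58386992   0.         326.86953214]
 [  0.         597.58386992 244.46591652]
 [  0.           0.           1.        ]] [[ 0.4401  0.8979 -0.0118 -0.254 ]
 [ 0.7397 -0.3699 -0.5621 -0.3608]
 [-0.5091  0.2387 -0.827   1.7788]
 [ 0.      0.      0.      1.    ]]
top [[594.48621688   0.         319.26956298]
 [  0.         594.48621688 235.63333149]
 [  0.           0.           1.        ]] [[ 0.033  -0.9995  0.0031 -0.0245]
 [-0.9766 -0.0329 -0.2126  0.5777]
 [ 0.2125  0.004  -0.9771  1.4404]
 [ 0.      0.      0.      1.    ]]
```

View pics/top0.png

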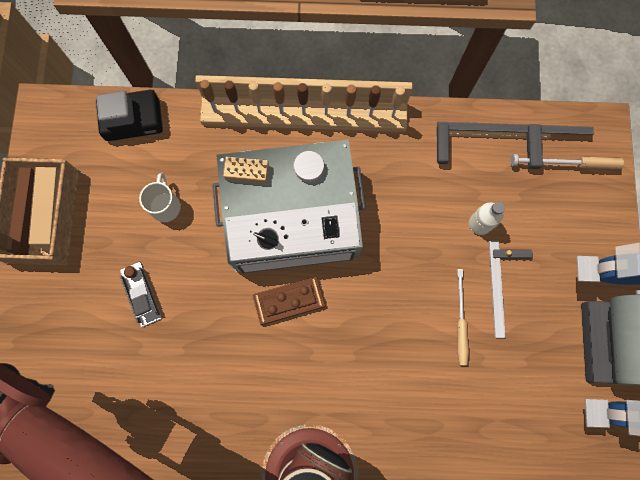

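View pics/scene0.png

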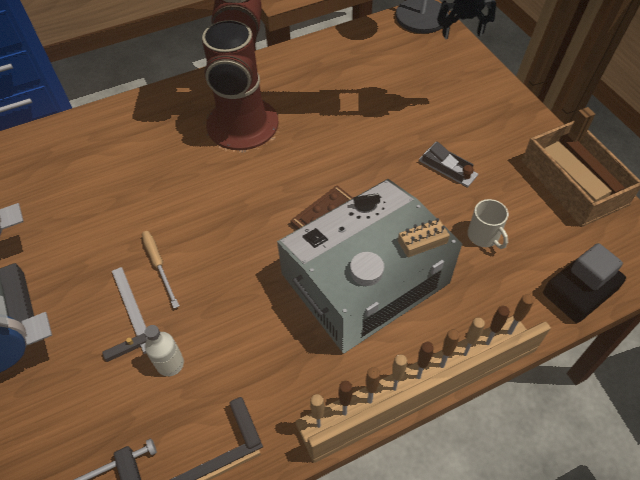

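The top view shows the collector with the selector near (266,238), the rocker near (330,227), and dots arching above the selector. The scene view agrees, with the collector slightly yawed. I'll enlarge the panel next.

Run:
```python
import cv2
a=cv2.imread("pics/top0.png")[195:275,215:375]
cv2.imwrite("pics/crop1.png",cv2.resize(a,None,fx=5,fy=5,interpolation=cv2.INTER_CUBIC))
```

```text
(no output)
```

View pics/crop1.png

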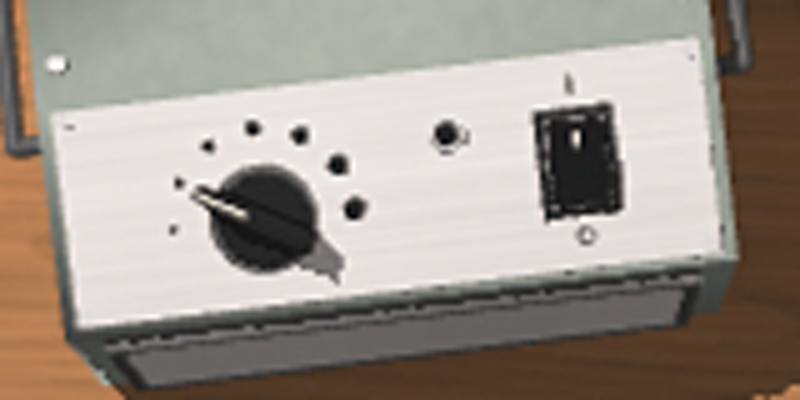

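Dots 1 to 7 run from crop (173,230) to (355,208), so the axis is near (264,219). The white line points to dot 2 (180,183), so the selector is on its second mark and needs three clicks. The rocker is at about (580,162), off. Next I'll compute the panel frame.

```bash
cat > h.py <<'E'
from plant import manip
import numpy as np
from scipy.spatial.transform import Rotation as Ro
def ray(info,px):
    K,E=info["intrinsics"],np.array(info["extrinsics"])
    R,t=E[:3,:3],E[:3,3]
    return -R.T@t, R.T@np.linalg.solve(K,[px[0],px[1],1.])
def onplane(info,px,n,d):       # n.p = d
    o,r=ray(info,px); return o+r*(d-n@o)/(n@r)
def onz(info,px,z): return onplane(info,px,np.array([0,0,1.]),z)
def project(info,p):
    E=np.array(info["extrinsics"]); c=E[:3,:3]@p+E[:3,3]; c=info["intrinsics"]@c; return c[:2]/c[2]
def tool():
    s=manip.state(); q=s["tool_rot"]; return s["tool_pos"],Ro.from_quat(q,scalar_first=True),s
def delta(p,R):                 # normalised shift and turn from the measured pose
    p0,R0,_=tool()
    return np.round(np.r_[R0.inv().apply(p-p0)/.4,(R0.inv()*R).as_rotvec()/.5],4)
E
python3 - <<'E'
from h import *
i=manip.camera_info("top")
f=lambda u,v:(215+(u+.5)/5-.5,195+(v+.5)/5-.5)
FL,FR=[onz(i,f(*p),.150) for p in((78,328),(735,258))]
BL,BR=[onz(i,f(*p),.178) for p in((50,112),(698,38))]
print(FL,FR,BL,BR)
print("w",np.linalg.norm(FL-FR),np.linalg.norm(BL-BR),"d",np.linalg.norm(BL-FL),np.linalg.norm(BR-FR))
yl=(FL-FR+BL-BR);yl/=np.linalg.norm(yl);xb=np.cross(yl,[0,0,1])
print("yaw",np.degrees(np.arctan2(xb[1],xb[0])))
n=-np.sin(np.radians(15))*xb+np.cos(np.radians(15))*np.array([0,0,1]);up=np.cross(yl,n)
d=np.mean([n@p for p in(FL,FR,BL,BR)])
D=[onplane(i,f(*p),n,d) for p in((173,230),(180,183),(208,146),(253,128),(300,135),(338,164),(355,208))]
A=(D[0]+D[6])/2
print("axis",A,[np.linalg.norm(p-A).round(4) for p in D],[np.degrees(np.arctan2((p-A)@up,(p-A)@yl)).round(1) for p in D])
P=onplane(i,f(195,190),n,d+.028);print("ptr",np.linalg.norm(P-A-.028*n),np.degrees(np.arctan2((P-A)@up,(P-A)@yl)))
K=onplane(i,f(580,162),n,d+.006);print("rocker",K,"rel",(K-A)@up,(K-A)@yl,"up",up,"yl",yl,"n",n,d)
E
```

```text
[0.49288061 0.2020182  0.15      ] [ 0.53686821 -0.10659753  0.15      ] [0.59018512 0.21745063 0.178     ] [ 0.63638054 -0.08533707  0.178     ]
w 0.31173479316218977 0.30629137444979204 d 0.10242230373791861 0.10554009298320395
yaw 8.390719571882991
axis [0.54582727 0.11612156 0.16147811] [np.float64(0.0431), np.float64(0.0429), np.float64(0.0432), np.float64(0.0431), np.float64(0.043), np.float64(0.0434), np.float64(0.0431)] [np.float64(-0.6), np.float64(29.6), np.float64(59.0), np.float64(89.5), np.float64(119.5), np.float64(149.6), np.float64(179.4)]
ptr 0.0336174206769332 32.437147023168535
rocker [ 0.5763749  -0.03158613  0.17001201] rel 0.01058015188469737 -0.15058421262781313 up [0.95558654 0.14095059 0.25881905] yl [-0.14592279  0.98929598  0.        ] n [-0.25604864 -0.0377676   0.96592583] 0.011831916457477578
```

The calibration fits: the dots are at 43 mm and 30° apart, and the pointer is at 33.6 mm and 32°, so it is on mark 2. Next I work out the hover pose beside the pointer.

```bash
cat >> h.py <<'E'
a=np.radians(8.39+.45)
yl=np.array([-np.sin(a),np.cos(a),0]); xb=np.array([np.cos(a),np.sin(a),0])
n=np.array([0,0,np.cos(np.radians(15))])-np.sin(np.radians(15))*xb; up=np.cross(yl,n)
A=np.array([.54583,.11612,.16148])
def push(th,r,off,h):           # finger behind the bar (selector angle th deg), off = bar centre line to TCP
    th=np.radians(th); e=np.cos(th)*yl+np.sin(th)*up; t=-np.sin(th)*yl+np.cos(th)*up
    return A+r*e-off*t+h*n, Ro.from_matrix(np.c_[-t,e,-n])
E
python3 - <<'E'
from h import *
p,R=push(30,.026,.03,.10); print(p,delta(p,R))
E
```

```text
[0.50210063 0.14728674 0.25471291] [-1.0655 -0.8021 -0.0601 -0.2574 -0.4585  0.0712]
```

carry_out(moves=[[0,-0.09,-0.07,-0.02,0,0,0],[0,-0.17,-0.13,-0.04,0,0,0],[0,-0.25,-0.19,-0.06,-0.04,-0.07,0],[0,-0.33,-0.25,-0.08,-0.08,-0.14,0.01],[0,-0.41,-0.31,-0.1,-0.12,-0.21,0.02],[0,-0.49,-0.37,-0.1,-0.16,-0.28,0.03],[0,-0.57,-0.43,-0.1,-0.2,-0.34,0.04],[0,-0.64,-0.48,-0.1,-0.22,-0.4,0.06]])

```text
time: 0.77
tool_pos: [0.3843, 0.323, 0.2712]
tool_rot: [0.109, 0.18, 0.977, 0.038]
contact_force: [1.0, -0.0, 0.3]
gripper_width: -0.001
```

Run:
```python
from h import *
p,R=push(30,.026,.03,.10); print(tool()[0],delta(p,R))
```

```text
[0.38434094 0.32297442 0.27118606] [-0.4183 -0.3129  0.0915 -0.0328 -0.0539  0.0095]
```

carry_out(moves=[[0,-0.08,-0.06,0.01,-0.03,-0.05,0.01],[0,-0.16,-0.12,0.02,-0.03,-0.05,0.01],[0,-0.24,-0.18,0.04,-0.03,-0.05,0.01],[0,-0.32,-0.24,0.06,-0.03,-0.05,0.01],[0,-0.39,-0.29,0.08,-0.03,-0.05,0.01],[0,-0.418,-0.313,0.09,-0.03,-0.05,0.01],[0,-0.418,-0.313,0.09,-0.03,-0.05,0.01]])

```text
time: 1.35
tool_pos: [0.502, 0.1466, 0.2535]
tool_rot: [0.12, 0.184, 0.975, 0.042]
contact_force: [0.2, 0.5, -0.9]
gripper_width: -0.001
```

Run:
```python
from h import *
import cv2
p,R=push(30,.026,.03,.10); print(tool()[0],delta(p,R),manip.state()["joint_pos"])
i=manip.camera_info("wrist"); im=manip.grab_frame("wrist")
print(project(i,A),project(i,A+.043*yl),project(i,A+.028*n),project(i,tool()[0]))
cv2.imwrite("pics/w1.png",im[:,:,::-1])
```

```text
[0.50197175 0.14660746 0.2534776 ] [-0.0003  0.0021 -0.0028 -0.0094 -0.0106 -0.0085] [ 0.14069201 -0.38601606  1.9787799   0.0021134   1.29398807 -1.05669278]
[283.79662699 285.11763021] [340.61753575 254.47126327] [279.43780109 305.27995283] [324.07519434 320.07443423]
```

View pics/w1.png

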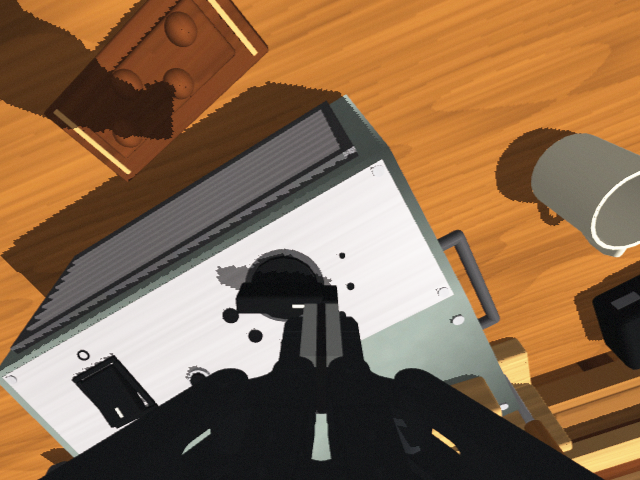

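The wrist view has dot 1 at (342,255) against a predicted (340.6,254.5), and the base centred near (287,283) against a predicted (284,285). That agrees to about 1 mm. Now I descend beside the bar.

carry_out(moves=[[0,0,0.002,0.07,-0.01,-0.01,-0.01],[0,0,0.002,0.13,-0.01,-0.01,-0.01],[0,0,0.002,0.17,-0.01,-0.01,-0.01],[0,0,0.002,0.2,-0.01,-0.01,-0.01],[0,0,0.002,0.212,-0.01,-0.01,-0.01],[0,0,0.002,0.212,-0.01,-0.01,-0.01]])

```text
time: 1.9
tool_pos: [0.5221, 0.1545, 0.172]
tool_rot: [0.123, 0.179, 0.975, 0.044]
contact_force: [-0.9, 0.0, 0.5]
gripper_width: -0.0
```

Run:
```python
from h import *
p,R=push(30,.026,.03,.013); print(tool()[0],"err",delta(p,R))
for th,off in((30,.017),(36,.017),(42,.017),(48,.017),(54,.017)):
    print(th,delta(*push(th,.026,off,.013)))
```

```text
[0.52208486 0.15446739 0.17195788] err [-0.0078 -0.0072  0.0041  0.0051 -0.0025  0.0131]
30 [-0.0403 -0.0074  0.0041  0.0051 -0.0025  0.0131]
36 [-0.0473 -0.0033  0.0041  0.005  -0.0027  0.2225]
42 [-5.47e-02 -1.00e-04  4.10e-03  4.90e-03 -3.00e-03  4.32e-01]
48 [-0.0625  0.0024  0.0041  0.0047 -0.0033  0.6414]
54 [-0.0704  0.0041  0.0041  0.0045 -0.0035  0.8509]
```

carry_out(moves=[[0,-0.02,-0.007,0.004,0,0,0.01],[0,-0.04,-0.007,0.004,0,0,0.01],[0,-0.044,-0.005,0.004,0,0,0.12],[0,-0.047,-0.003,0.004,0,0,0.22],[0,-0.051,-0.001,0.004,0,0,0.33]])

```text
time: 2.32
tool_pos: [0.5431, 0.1457, 0.178]
tool_rot: [0.121, 0.26, 0.956, 0.055]
contact_force: [-0.4, 0.3, 0.8]
gripper_width: -0.002
```

Run:
```python
from h import *
p,R,s=tool();print(s["contact_force"],R.inv().apply(s["contact_force"]),delta(*push(39,.026,.017,.013)))
for th in (42,45,48,51,54): print(th,delta(*push(th,.026,.017,.013)))
```

```text
[-0.35892389  0.27438423  0.75901561] [ 0.28625104  0.18952408 -0.81385424] [ 0.0076 -0.0023  0.0062  0.0096  0.0051 -0.0113]
42 [ 0.0041 -0.0002  0.0062  0.0097  0.0048  0.0935]
45 [0.0006 0.0018 0.0062 0.0098 0.0045 0.1982]
48 [-0.0031  0.0036  0.0063  0.01    0.0043  0.3029]
51 [-0.0068  0.0052  0.0063  0.0101  0.004   0.4076]
54 [-0.0106  0.0066  0.0063  0.0102  0.0038  0.5123]
```

Run:
```python
from h import *
import cv2
i=manip.camera_info("wrist"); im=manip.grab_frame("wrist")
print([project(i,A+.043*(np.cos(t)*yl+np.sin(t)*up)).round() for t in np.radians([0,30,60,90])],project(i,A+.028*n),tool()[0],delta(*push(39,.026,.017,.013)))
cv2.imwrite("pics/w2.png",cv2.resize(im[150:400,140:480,::-1],None,fx=2,fy=2))
```

```text
[array([336., 276.]), array([356., 318.]), array([350., 360.]), array([322., 392.])] [251.27307342 370.97088108] [0.54345869 0.14575825 0.17827819] [ 0.0084 -0.0029  0.0066  0.0103  0.0063 -0.0148]
```

View pics/w2.png

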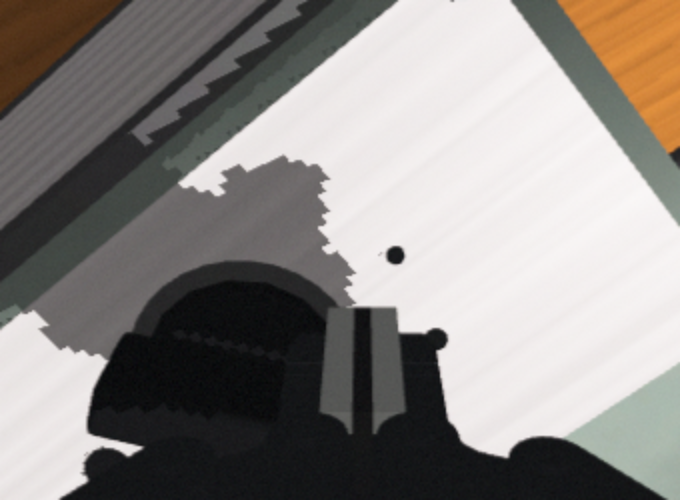

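The wrist crop shows dot 1 unmoved at (396,255) in the crop. The bar's tail is at about (90,430)–(120,335), and the bar is turned beyond the finger face. I'll compare with projected tail corners.

Run:
```python
from h import *
i=manip.camera_info("wrist")
for th in (30,45,60,90):
    t0=np.radians(th);e=np.cos(t0)*yl+np.sin(t0)*up; t=-np.sin(t0)*yl+np.cos(t0)*up
    print(th,[((project(i,A-.027*e+s*.006*t+h*n)-[140,150])*2).round() for h in(.006,.028) for s in(-1,1)])
for th in (50,56,62,68,74,80,86):print(th,delta(*push(th,.026,.017,.013)))
```

```text
30 [array([110., 371.]), array([125., 417.]), array([ 77., 434.]), array([ 94., 485.])]
45 [array([113., 342.]), array([113., 390.]), array([ 80., 403.]), array([ 81., 455.])]
60 [array([125., 315.]), array([110., 361.]), array([ 93., 373.]), array([ 77., 424.])]
90 [array([171., 274.]), array([130., 307.]), array([145., 327.]), array([ 99., 364.])]
50 [-0.0047  0.0041  0.0067  0.0109  0.0052  0.3692]
56 [-0.0123  0.0068  0.0067  0.0112  0.0047  0.5786]
62 [-0.0202  0.0087  0.0067  0.0115  0.0041  0.7881]
68 [-0.0283  0.0098  0.0068  0.0117  0.0035  0.9975]
74 [-0.0364  0.01    0.0068  0.0119  0.0029  1.207 ]
80 [-0.0445  0.0094  0.0068  0.0121  0.0023  1.4164]
86 [-0.0525  0.008   0.0068  0.0123  0.0017  1.6258]
```

It matches 60°, so the first click is done and it is on the third mark. Next I bring the finger round to just behind the bar.

carry_out(moves=[[0,-0.003,0.003,0.006,0.01,0,0.2],[0,-0.006,0.005,0.006,0.01,0,0.4],[0,-0.012,0.007,0.006,0.01,0,0.58],[0,-0.016,0.008,0.006,0.01,0,0.7],[0,-0.018,0.009,0.006,0.01,0,0.75],[0,-0.018,0.009,0.006,0.01,0,0.75]])

```text
time: 2.87
tool_pos: [0.551, 0.1454, 0.1771]
tool_rot: [0.108, 0.433, 0.892, 0.074]
contact_force: [-0.3, -0.3, 0.1]
gripper_width: -0.001
```

Run:
```python
from h import *
p,R,s=tool();print(R.inv().apply(s["contact_force"]))
for th in (60,66,72,76,78,80,82):print(th,delta(*push(th,.026,.017,.013)))
```

```text
[-0.0519086  -0.40167784 -0.18346   ]
60 [-0.0018  0.001  -0.0009 -0.0002  0.0021 -0.0211]
66 [-0.0088  0.0052 -0.0009 -0.      0.0021  0.1883]
72 [-1.620e-02  8.600e-03 -9.000e-04  1.000e-04  2.100e-03  3.978e-01]
76 [-2.130e-02  1.040e-02 -9.000e-04  1.000e-04  2.100e-03  5.374e-01]
78 [-2.390e-02  1.120e-02 -9.000e-04  2.000e-04  2.100e-03  6.072e-01]
80 [-2.65e-02  1.19e-02 -9.00e-04  2.00e-04  2.10e-03  6.77e-01]
82 [-2.910e-02  1.250e-02 -9.000e-04  2.000e-04  2.100e-03  7.468e-01]
```

carry_out(moves=[[0,-0.005,0.003,-0.001,0,0,0.08],[0,-0.009,0.005,-0.001,0,0,0.19],[0,-0.013,0.007,-0.001,0,0,0.29],[0,-0.016,0.009,-0.001,0,0,0.4]])

```text
time: 3.2
tool_pos: [0.5566, 0.1429, 0.1784]
tool_rot: [0.099, 0.52, 0.844, 0.084]
contact_force: [-0.9, -0.0, -0.2]
gripper_width: 0.0
```

carry_out(moves=[[0,-0.005,0.002,0,0,0,0.14],[0,-0.01,0.003,0,0,0,0.28],[0,-0.01,0.003,0,0,0,0.28],[0,-0.01,0.003,0,0,0,0.28]])

```text
time: 3.53
tool_pos: [0.5596, 0.1396, 0.179]
tool_rot: [0.093, 0.577, 0.807, 0.091]
contact_force: [0.3, -0.1, 0.2]
gripper_width: 0.002
```

Run:
```python
from h import *
import cv2
p,R,s=tool();print(R.inv().apply(s["contact_force"]))
for th in (80,86,90,96,102,106,108,110):print(th,delta(*push(th,.026,.017,.013)))
i=manip.camera_info("wrist"); im=manip.grab_frame("wrist")
cv2.imwrite("pics/w3.png",cv2.resize(im[150:400,140:480,::-1],None,fx=2,fy=2))
for th in (60,75,90,120):
    t0=np.radians(th);e=np.cos(t0)*yl+np.sin(t0)*up; t=-np.sin(t0)*yl+np.cos(t0)*up
    print(th,[((project(i,A-.027*e+s*.006*t+h*n)-[140,150])*2).round() for h in(.006,.028) for s in(-1,1)])
```

```text
[-0.19376336  0.34690351 -0.12879132]
80 [-0.0002  0.0037 -0.0013 -0.0016  0.0018  0.0013]
86 [-0.0072  0.0078 -0.0013 -0.0015  0.0019  0.2107]
90 [-0.0121  0.0101 -0.0013 -0.0014  0.0019  0.3504]
96 [-0.0197  0.0129 -0.0013 -0.0013  0.002   0.5598]
102 [-0.0276  0.0148 -0.0013 -0.0012  0.0021  0.7692]
106 [-0.033   0.0157 -0.0013 -0.0011  0.0021  0.9089]
108 [-0.0356  0.016  -0.0013 -0.0011  0.0021  0.9787]
110 [-0.0384  0.0162 -0.0013 -0.0011  0.0022  1.0485]
60 [array([122., 412.]), array([146., 455.]), array([ 90., 480.]), array([117., 527.])]
75 [array([119., 383.]), array([129., 430.]), array([ 86., 449.]), array([ 98., 500.])]
90 [array([124., 355.]), array([120., 402.]), array([ 91., 418.]), array([ 87., 470.])]
120 [array([161., 307.]), array([128., 346.]), array([133., 365.]), array([ 96., 408.])]
```

View pics/w3.png

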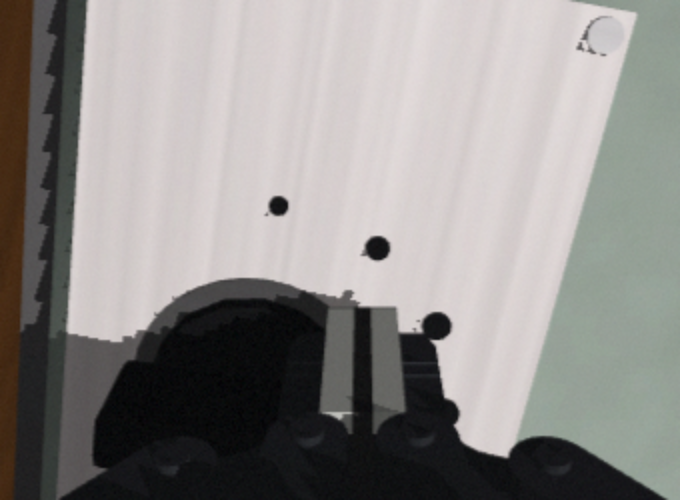

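The tail edge at (127,360)–(92,465) matches the 90° prediction, so it is on the fourth mark, with zero force. The last click comes next.

carry_out(moves=[[0,-0.004,0.005,-0.001,0,0,0.15],[0,-0.009,0.009,-0.001,0,0,0.3],[0,-0.015,0.012,-0.001,0,0,0.45],[0,-0.02,0.013,-0.001,0,0,0.56],[0,-0.024,0.014,-0.001,0,0,0.67],[0,-0.024,0.014,-0.001,0,0,0.67]])

```text
time: 4.08
tool_pos: [0.5674, 0.1326, 0.1809]
tool_rot: [0.076, 0.704, 0.698, 0.105]
contact_force: [-0.3, 0.4, -0.2]
gripper_width: -0.001
```

Run:
```python
from h import *
p,R,s=tool();print(R.inv().apply(s["contact_force"]))
for th in (100,104,108,110):print(th,delta(*push(th,.026,.017,.013)))
```

```text
[ 0.36975144 -0.36558847  0.09410201]
100 [-0.0016  0.0016 -0.001  -0.0025  0.0009  0.0254]
104 [-0.0062  0.0044 -0.001  -0.0025  0.001   0.1651]
108 [-0.0111  0.0068 -0.001  -0.0025  0.0011  0.3047]
110 [-0.0136  0.0079 -0.001  -0.0024  0.0011  0.3745]
```

carry_out(moves=[[0,-0.004,0.003,-0.001,0,0,0.1],[0,-0.008,0.005,-0.001,0,0,0.2],[0,-0.011,0.007,-0.001,0,0,0.3],[0,-0.0136,0.008,-0.001,0,0,0.37],[0,-0.0136,0.008,-0.001,0,0,0.37]])

```text
time: 4.5
tool_pos: [0.5704, 0.1267, 0.1819]
tool_rot: [0.067, 0.765, 0.631, 0.111]
contact_force: [0.3, 1.3, -0.2]
gripper_width: 0.0
```

Run:
```python
from h import *
p,R,s=tool();print(R.inv().apply(s["contact_force"]))
print(delta(*push(110,.026,.017,.013)),"retreat",delta(*push(110,.026,.03,.013)),delta(*push(110,.026,.03,.11)))
```

```text
[1.33049165 0.01007342 0.30491711]
[ 0.001  -0.0005 -0.0001 -0.0013  0.0031  0.007 ] retreat [ 0.0335 -0.0004 -0.0001 -0.0013  0.0031  0.007 ] [ 0.0331 -0.0006 -0.2426 -0.0013  0.0031  0.007 ]
```

carry_out(moves=[[0,0.02,0,0,0,0,0],[0,0.033,0,-0.02,0,0,0],[0,0.033,0,-0.09,0,0,0],[0,0.033,0,-0.17,0,0,0],[0,0.033,0,-0.24,0,0,0],[0,0.033,0,-0.24,0,0,0]])

```text
time: 5.0
tool_pos: [0.5505, 0.1371, 0.2849]
tool_rot: [0.07, 0.764, 0.631, 0.117]
contact_force: [1.2, 1.2, 0.8]
gripper_width: -0.0
```

Run:
```python
from h import *
import cv2
t=cv2.resize(manip.grab_frame("top")[195:275,215:375,::-1],None,fx=4,fy=4,interpolation=cv2.INTER_CUBIC)
i=manip.camera_info("wrist"); w=manip.grab_frame("wrist")[:,:,::-1]
out=np.zeros((600,800,3),np.uint8); out[:320,:640]=t; out[320:,:]=cv2.resize(w[100:,:],(800,475))[:280]
cv2.imwrite("pics/c4.png",out)
print(project(i,A+.028*n),project(i,A+.028*n+.034*(np.cos(2.094)*yl+np.sin(2.094)*up)))
# rocker on-end press poses
ks=A+.0106*up-.1506*yl
print(tool()[0],"rocker ctr",ks)
```

```text
[273.19176485 295.86339805] [326.19459821 304.14111923]
[0.54899573 0.13676255 0.27859696] rocker ctr [ 0.57909075 -0.03111762  0.16422348]
```

View pics/c4.png

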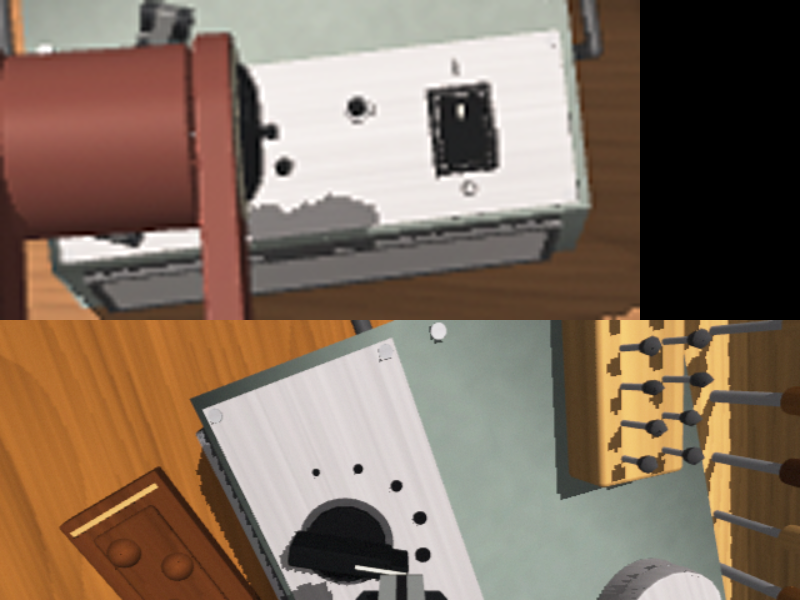

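The wrist view shows dots 1 to 5, with dot 5 at (423,555). The white pointer ends at (408,573) against a predicted (408,575) for 120°, so the selector is on the fifth mark. The rocker is still off and the collector hasn't moved. Next is the rocker approach.

```bash
cat >> h.py <<'E'
def press(r,h,th=90):
    return A+(.0106+r)*up-.1506*yl+h*n, push(th,0,0,0)[1]
E
python3 - <<'E'
from h import *
i=manip.camera_info("wrist");p,R,s=tool()
print([project(i,p+R.apply([.011,y,0])) for y in(-.010,.010)], "seen 302..342")
print(delta(*press(.018,.06)),s["joint_pos"][5])
E
```

```text
[array([294.72392982, 298.08287236]), array([345.37226629, 298.04268715])] seen 302..342
[-4.077e-01  1.257e-01  1.290e-01  6.700e-03  6.000e-04 -6.914e-01] 0.29672696133797694
```

The tip is ±8 mm along tool y, so th=90 works.

carry_out(moves=[[0,-0.06,0.02,0,0,0,-0.1],[0,-0.14,0.04,0,0,0,-0.22],[0,-0.22,0.06,0.02,0,0,-0.36],[0,-0.3,0.09,0.05,0,0,-0.5],[0,-0.37,0.11,0.09,0,0,-0.64],[0,-0.408,0.126,0.12,0,0,-0.69],[0,-0.408,0.126,0.129,0,0,-0.69],[0,-0.408,0.126,0.129,0,0,-0.69]])

```text
time: 5.77
tool_pos: [0.5785, -0.0317, 0.2204]
tool_rot: [0.082, 0.647, 0.752, 0.097]
contact_force: [-0.1, 0.2, 0.2]
gripper_width: -0.001
```

Run:
```python
from h import *
import cv2
print(delta(*press(.016,.06)))
i=manip.camera_info("wrist"); im=manip.grab_frame("wrist")
for r in(-.0205,.0205): print(r,[((project(i,press(r,h)[0]+y*yl)-[120,150])*2).round() for h in (.013 if r>0 else .005,) for y in(.014,-.014)])
cv2.imwrite("pics/w5.png",cv2.resize(im[150:430,120:520,::-1],None,fx=2,fy=2))
```

```text
[ 0.0014  0.0051 -0.014  -0.0135 -0.0026 -0.0091]
-0.0205 [array([266., 193.]), array([273., 293.])]
0.0205 [array([428., 204.]), array([428., 307.])]
```

View pics/w5.png

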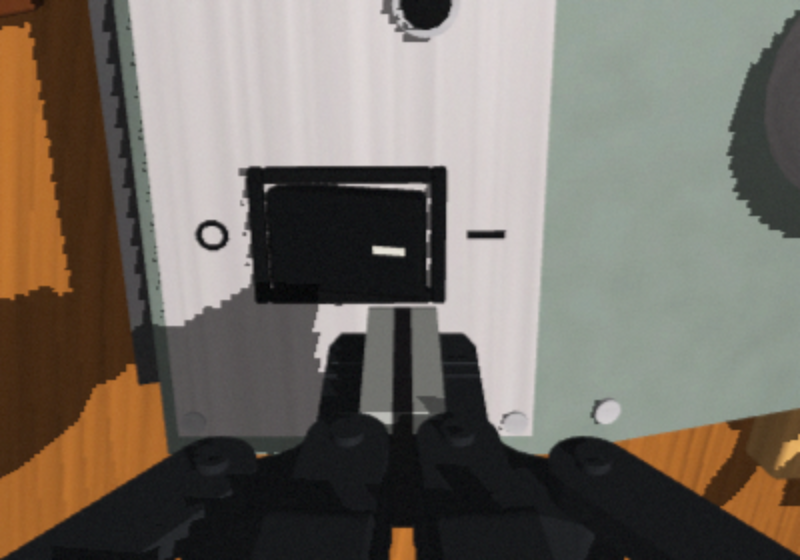

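The rocker paddle spans x from 266 to 428 in the crop, as predicted, with a 2 mm sideways offset. Its stroke (on end) is at the right. I'll press there.

carry_out(moves=[[0,0.006,0.005,0.04,-0.013,0,-0.01],[0,0.006,0.005,0.08,-0.013,0,-0.01],[0,0.006,0.005,0.092,-0.013,0,-0.01],[0,0.006,0.005,0.097,-0.013,0,-0.01],[0,0.006,0.005,0.097,-0.013,0,-0.01]])

```text
time: 6.23
tool_pos: [0.5911, -0.0266, 0.187]
tool_rot: [0.087, 0.643, 0.754, 0.101]
contact_force: [0.9, -0.8, 0.1]
gripper_width: 0.0
```

Run:
```python
from h import *
p,R,s=tool();print(R.inv().apply(s["contact_force"]),delta(*press(.016,.007)))
```

```text
[-0.9744628   0.75124743  0.09639369] [-0.0065 -0.0053  0.0293  0.0099  0.0006  0.0076]
```

carry_out(moves=[[0,0,-0.004,0.01,0,0,0],[0,0,-0.004,0.016,0,0,0],[0,0,-0.004,0.021,0,0,0],[0,0,-0.004,0.025,0,0,0],[0,0,-0.004,0.029,0,0,0],[0,0,-0.004,0.029,0,0,0]])

```text
time: 6.73
tool_pos: [0.5931, -0.0275, 0.1756]
tool_rot: [0.087, 0.644, 0.753, 0.101]
contact_force: [0.5, 0.7, 1.7]
gripper_width: 0.0
```

Run:
```python
from h import *
p,R,s=tool();print(R.inv().apply(s["contact_force"]),delta(*press(.016,.007)))
```

```text
[ 0.63317667  1.03468775 -1.47673425] [-0.0035 -0.0021  0.0007  0.012   0.0025  0.0049]
```

carry_out(moves=[[0,0,0,-0.03,0,0,0],[0,0,0,-0.1,0,0,0],[0,0,0,-0.18,0,0,0],[0,0.08,0,-0.26,0,0,0],[0,0.1,0,-0.32,0,0,0],[0,0.1,0,-0.32,0,0,0],[0,0.1,0,-0.32,0,0,0]])

```text
time: 7.32
tool_pos: [0.5535, 0.0073, 0.3021]
tool_rot: [0.089, 0.643, 0.754, 0.102]
contact_force: [0.1, -0.4, -0.4]
gripper_width: -0.002
```

Run:
```python
from h import *
import cv2
i=manip.camera_info("wrist"); w=manip.grab_frame("wrist")[:,:,::-1]
s=manip.grab_frame("scene")[:,:,::-1]
out=np.zeros((600,800,3),np.uint8)
out[:360,:480]=cv2.resize(w,(480,360)); out[360:,:]=cv2.resize(s[170:260,270:570],(800,240),interpolation=cv2.INTER_CUBIC)
cv2.imwrite("pics/c6.png",out)
for nm,hn,hf in(("off",.005,.013),("on",.013,.005)):
    print(nm,[(project(i,press(r,h)[0]+.002*yl+y*yl)*.75).round() for r,h in((-.0205,hn),(.0205,hf)) for y in(.014,-.014)])
print("dots",[(project(i,A+.043*(np.cos(t)*yl+np.sin(t)*up))*.75).round() for t in np.radians([120,150,180])])
```

```text
off [array([201., 194.]), array([202., 220.]), array([243., 197.]), array([243., 223.])]
on [array([200., 197.]), array([201., 223.]), array([243., 194.]), array([242., 220.])]
dots [array([250.,  72.]), array([232.,  90.]), array([208.,  97.])]
```

View pics/c6.png

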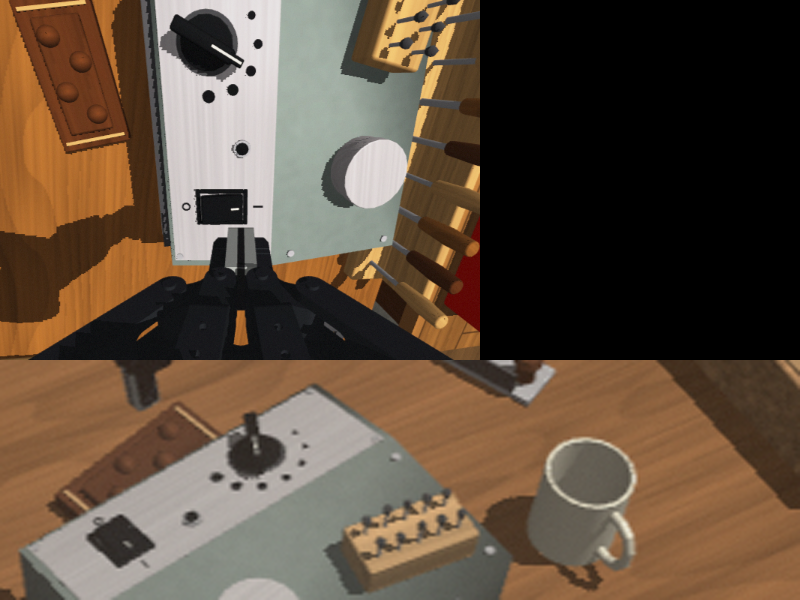

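The pointer is aimed at dot 5 (251,71), which sits where predicted, so the collector hasn't moved. The rocker's tilt needs a closer look.

Run:
```python
from h import *
import cv2
i=manip.camera_info("wrist"); w=manip.grab_frame("wrist")[:,:,::-1]
cv2.imwrite("pics/w7.png",cv2.resize(w[235:315,235:365],None,fx=6,fy=6,interpolation=cv2.INTER_CUBIC))
for nm,hn,hf in(("off",.005,.013),("on",.013,.005)):
    print(nm,[((project(i,press(r,h)[0]+.002*yl+y*yl)-[235,235])*6).round() for r,h in((-.0205,hn),(.0205,hf)) for y in(.014,-.014)])
```

```text
off [array([216., 153.]), array([225., 361.]), array([556., 179.]), array([554., 391.])]
on [array([209., 179.]), array([218., 391.]), array([555., 153.]), array([553., 361.])]
```

View pics/w7.png

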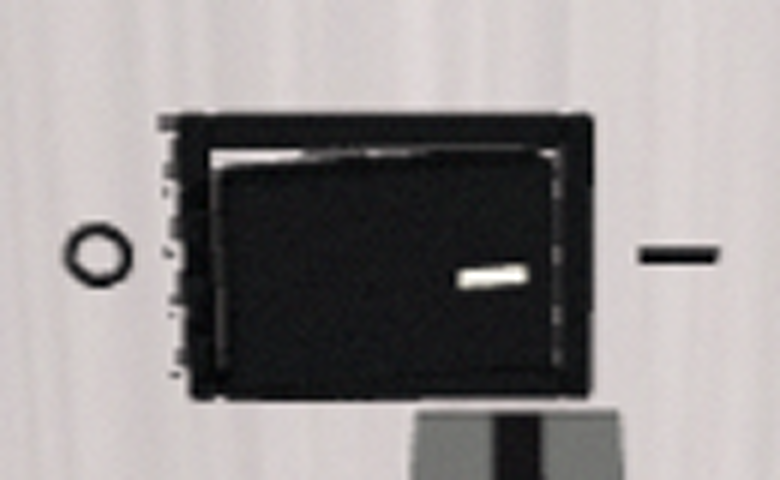

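The paddle's top edge now runs from (220,168) up to (555,150). That is the "on" tilt, the reverse of before. The arm is clear, so I'll hand in.

```bash
python3 -c "
from plant import manip
print(manip.job_done(), manip.state()['time'])"
```

```text
the job is handed in; nothing more can be done
the job is handed in; nothing more can be done
```

The selector is on its fifth mark and the rocker is on, handed in at about 7.5 s of the 40 s allowed. The selector started on its second mark. I pushed it round three clicks with the shut fingertip, lifted clear, then pressed the rocker's far end until it flipped.

- **Selector:** after the third click the pointer tip matched the position predicted for the fifth mark to about 2 pixels. It still pointed at that mark after the rocker was pressed.
- **Rocker:** in the last picture the paddle tilts the opposite way from before, far end down, which is on. It was still off in the picture taken after the third click, so I saw no sign of it being on at another speed.
- **Collector:** the panel dots stayed where predicted, to within 1–3 pixels, so it does not appear to have been shoved.
- **Other things:** the carving, wax tin, burr block and mug look untouched in the last pictures. I did not check the block plane, glue bottle, square and gouge again, but the arm worked only around the panel after passing high over the bench.
- **Forces:** the readings after each move stayed below about 2.5 N. The arm was clear of everything at the end.

No check failed or disagreed.

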